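# Level the riser collars for a pantry shelf board

### The job

A slotted shelf board is to be laid across the two threaded risers on the worktop, but the brass knurled collar sits lower than the black one. Spin the brass collar up its rod until it is level with the black collar, then let go. Leave the black collar as it is set, and do not knock over or shift the polish tin standing between the risers.

Things in the scene. Friction and masses are not known exactly. Their poses are not given: they have to be found in the camera images.
- brass_collar_top (a point): Centre of the upper face of the brass collar to be raised, on its rod's axis. Knurled ring 44 mm across, filling the 24 mm below this point, on a fixed upright rod 22 mm thick whose bare end is 140 mm above the worktop (up to 31 mm above this point). Round fixed foot 90 mm across, 26 mm high. It starts 8 to 28 mm too low. z is up; x and y turn with the collar.
- brass_collar (a joint): Turn of the brass collar, rad, growing anticlockwise seen from above. Steep right-hand thread, 120 mm per turn: anticlockwise it climbs 19.1 mm per rad, clockwise it sinks, never one without the other, so a hand gripping it must rise as it turns. Friction about 0.1 N m; it stays where left. Range -0.1 to 2.05; level with the black collar it is between 0.6 and 1.45.
- black_collar_top (a point): Centre of the upper face of the black collar, on its rod's axis: already set, it gives the height to match. Ring, rod, thread and foot have the same sizes as those of the brass collar's riser (44 mm across, 24 mm tall, rod end 140 mm above the worktop). It turns as easily, so do not touch it. z is up.
- polish_tin: Closed round tin of polish, white lid and dark green patterned side, 67 mm across and 44 mm tall, standing loose on the worktop between the two risers; origin at the centre of its underside, z up.
Things that resemble listed ones, but are neither listed nor needed, are in the scene too. Leave any brown or turquoise look-alike of the part that bears brass_collar_top alone.

How it is judged (in metres and radians):
At the end, for the whole second after the job is handed in: The upper face of the brass collar is within 5 mm of the height of the black collar's, the black collar is within 4 mm of where it was set, and the polish tin stands upright within 30 mm of its place (z of brass_collar_top in the frame of black_collar_top between -0.005 and 0.005 m and distance of black_collar_top from where it was at the start of the episode below 0.004 m and distance of polish_tin from where it was at the start of the episode below 0.03 m and angle between polish_tin's own z axis and vertical below 0.2 rad); the robot touches nothing.
It fails at once if the black collar is turned up or down its rod by more than 4 mm (distance of black_collar_top from where it was at the start of the episode above 0.004 m).
It fails at once if the polish tin is knocked over (angle between polish_tin's own z axis and vertical above 0.6 rad).
It also fails if it takes over 32 s, if anything falls off the work surface, if the arm or the gripper's body presses on something with over 40 N, if the wrist force passes 120 N, or if a joint passes its speed limit or range.

### The arm

A 6-joint arm with a two-finger parallel gripper is mounted at the origin on a cart in front of the work surface, level with it; the furniture and walls round the work are solid. World frame = base frame: x ahead of the robot, y to its left, z up, the work surface at z = 0. Lengths are in mm, angles in rad, forces in N, time in s.
With the tool pointing down it reaches from about 350 to 875 mm from the base axis. Payload 4.2 kg.
Tool frame: the origin (TCP) lies midway between the tips of the shut fingers; the grasp point (between the pads) lies 19 mm behind it; z points along the fingers, y is the direction in which the jaws open and shut (so a half turn about z gives the same grasp; the last joint's range is limited). The gripper opens to 87 mm and grips with 3 to 60 N. Pads are 19 mm wide; open, the fingers measure 117 mm over their backs; the gripper's body (75 mm by 190 mm) begins 51 mm behind the grasp point.
Start: joints at [-1.057, 0.385, 0.008, 0, -1.194, -0.259], TCP at [157.549, -604.795, 222.55] pointing down, gripper open.
Joint ranges: [-3.14, 3.14], [-1.21, 2.06], [-1.07, 1.41], [-3.16, 2.05], [-2.99, -0.16], [-3.1, 3.1]. Speed limits (rad/s): [2.79, 2.79, 3.14, 3.14, 3.14, 3.14].

### API

Orientations are given as a rotation vector (axis times angle).
In Python, from station import ctrl, imaging, workorder gives the robot as it stands.
- The arm moves only by the tool move_arm, never from a script. Its argument "moves" is a list of rows, each an object of numbers: "dx", "dy", "dz": the shift along the tool's x, y, z each as a share of 0.04 m, from -1 to 1; "wx", "wy", "wz": the turn, a rotation vector about the tool's x, y, z each as a share of 90 degrees, from -1 to 1. In form: [{"dx": .., "dy": .., "dz": .., "wx": .., "wy": .., "wz": ..}, ...]. A call has 1 to 10 rows; each row shifts and turns the commanded pose from where the row before left it, along the tool's axes as they then stand; what a row does not reach is not made up. A row lasts 1/12 s, in which the tool goes at most 41.7 mm and 7.16 degrees, less where a joint would pass 70% of its speed; a pose out of reach is approached as far as the arm can. A call with a number of a shift or a turn outside -1 to 1 is refused whole. A call with a gripper value outside its range is refused whole. "fingers" is the opening, from -1 (shut) to 1 (fully open), set as the call begins (left out, the last holds). The fingers move at their own pace and stop on an object; "newtons" is the grip in N (left out, the last holds). Time passes only in rows, so rows that do not move let the fingers close. It gives the time, the measured TCP pose, the force and the opening at its end, in the units of the state.
- ctrl.state(): the state, without advancing time (a new reading comes with each control period).
- imaging.capture(name): name is "side" or "top"; returns a dict with "frame" (384x512x3 uint8, blue, green, red), "z_map" (384x512 float32, mm along the optical axis (not along the pixel's ray), 0 where there is no reading), "camera_matrix" (3x3 intrinsics, pixels), "rvec" (rotation vector, rad) and "tvec" (3), from world to camera coordinates, as OpenCV has them. Camera axes: x right, y down, z forward; pixel columns grow to the right and rows downward; lengths in mm; the calibration is good to about 2 mm. A picture is of the moment at which its call begins.
- workorder.finish_job(): hands the job in, once; it reports no verdict.
The state is a dict: "clock": time; "joint_pos": joint angles; "dq": joint speeds; "tau": joint torques, N m; "eef_pos": TCP position; "orientation": TCP orientation; "ft_force": force on the tool from outside, world axes, zero at the start; "moment": the same for the moment, N m; "width": finger opening in mm.
Only numpy, scipy, OpenCV 4.12 (cv2) and the standard library are available. Lean on these libraries where they do the work, as an engineer would, in place of code of your own. Each camera call takes 0.05 s, during which the arm holds its last target.

## Working session

There is one attempt and no reset: what is moved stays moved. The work goes in short steps, Python scripts to look and compute and a tool call to move; the robot and the scene stay as the last step left them, time stands still between calls to the robot, and variables do not carry over. Pictures are saved under pics/ and viewed, and the job is handed in when it is done.

Besides the shell and the picture viewer there is one more tool, called after "Call:" as name(argument=value, ...), one argument or row to a line, values as JSON. move_arm: Moves the arm, as the interface text tells. Shift numbers are shares of 0.04 m and turn numbers shares of 90 degrees, none past 1 either way. Its arguments: {"type":"object","properties":{"moves":{"type":"array"},"fingers":{"type":"number"},"newtons":{"type":"number"}},"required":["moves"]}

```bash
mkdir -p pics; ls; cat > h.py <<'E'
import numpy as np, cv2
from station import ctrl, imaging, workorder
def cap(n,f):
    d=imaging.capture(n); cv2.imwrite(f'pics/{f}.png',d['frame']); np.savez(f'pics/{f}.npz',**d); return d
def pts(d):
    K=np.array(d['camera_matrix']);R=cv2.Rodrigues(np.array(d['rvec'],float))[0];t=np.array(d['tvec'],float).ravel()
    z=d['z_map'].astype(float);v,u=np.mgrid[:384,:512]
    c=np.stack([(u-K[0,2])/K[0,0]*z,(v-K[1,2])/K[1,1]*z,z],-1)
    w=(c-t)@R; w[z==0]=np.nan; return w
E
python3 - <<'E'
from h import *
print(ctrl.state())
for n in('side','top'):
    d=cap(n,n+'0');print(np.round(d['camera_matrix'],1).tolist(),(-cv2.Rodrigues(np.array(d['rvec'],float))[0].T@np.array(d['tvec'],float).ravel()))
    cv2.imwrite(f'pics/{n}0b.png',cv2.resize(d['frame'],(800,600),interpolation=cv2.INTER_CUBIC))
E
```

```text
pics
{'clock': 0.0, 'joint_pos': array([-1.05739432e+00,  3.85580104e-01,  6.61298801e-03, -5.26166571e-04,
       -1.19401373e+00, -2.58617052e-01]), 'dq': array([ 0.00119464, -0.00017338, -0.00060997, -0.00044203, -0.00093039,
       -0.00128655]), 'tau': array([ 6.57343990e-04, -3.90660954e+01,  1.87407303e+01,  4.21991542e+00,
        1.11182863e-02, -1.78996825e-04]), 'eef_pos': array([ 157.40051841, -604.21908463,  221.43634916]), 'orientation': array([ 0.39878404, -3.11580532, -0.00346775]), 'ft_force': array([-0.40041374,  0.90949839, -0.43868986]), 'moment': array([-0.01885489, -0.02606984,  0.01338405]), 'width': 87.10300629962936}
[[347.9, 0.0, 249.9], [0.0, 347.9, 187.2], [0.0, 0.0, 1.0]] [122.21511889 554.53797134 735.17918953]
[[456.8, 0.0, 258.6], [0.0, 456.8, 190.3], [0.0, 0.0, 1.0]] [ 287.90839108 -162.67178339 1609.03259088]
```

View pics/side0b.png

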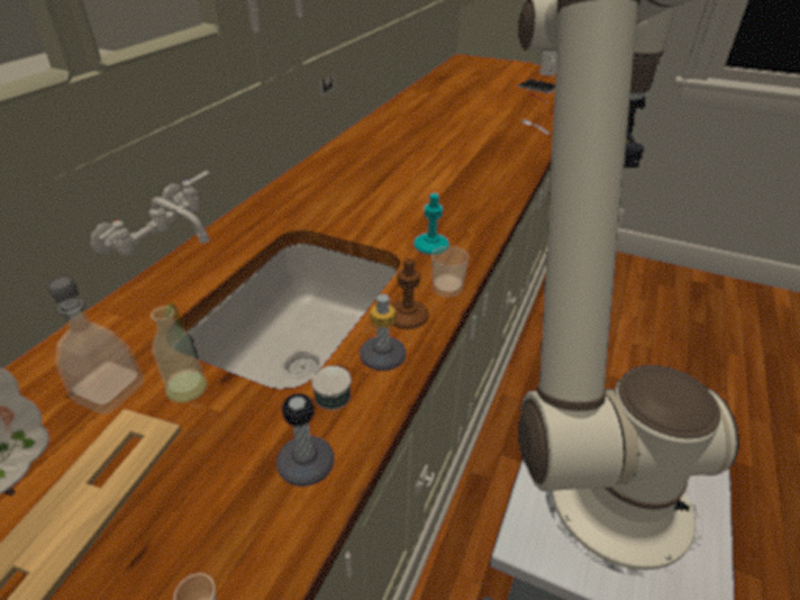

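View pics/top0b.png

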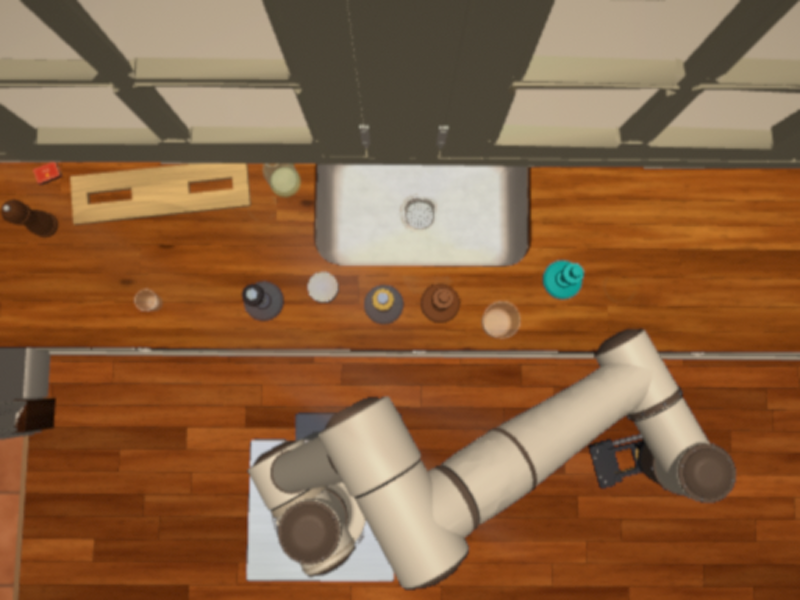

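The views show the black collar at side (298,408) / top (256,295), the brass collar at (382,313) / (383,298), and the tin between them at (332,386) / (322,287). The brown look-alike at (409,280) / (441,300) is right next to the brass riser. Next I'll measure positions.

```bash
python3 - <<'E'
from h import *
S=dict(np.load('pics/side0.npz'));T=dict(np.load('pics/top0.npz'))
s=cv2.resize(S['frame'][170:320,160:320],(800,750),interpolation=cv2.INTER_CUBIC)[:600]
cv2.imwrite('pics/sc.png',s)
t=cv2.resize(T['frame'][165:225,145:305],(800,300),interpolation=cv2.INTER_CUBIC)
cv2.imwrite('pics/tc.png',t)
for n,D in(('s',S),('t',T)):
    w=pts(D)
    hsv=cv2.cvtColor(D['frame'],cv2.COLOR_BGR2HSV)
    m=(w[...,2]>5)&(w[...,2]<170)&(w[...,0]>350)&(w[...,0]<620)&(w[...,1]>-450)&(w[...,1]<220)
    k,l,st,_=cv2.connectedComponentsWithStats(m.astype(np.uint8))
    for i in range(1,k):
        if st[i,4]<40: continue
        q=w[l==i]; print(n,st[i],np.round(np.nanpercentile(q,[2,50,98],axis=0)).tolist())
        for z0 in range(5,150,10):
            p=q[(q[:,2]>=z0)&(q[:,2]<z0+10)]
            if len(p)>3 and n=='t': print('   ',z0,len(p),np.round((p[:,:2].min(0)+p[:,:2].max(0))/2),np.round(np.ptp(p[:,:2],axis=0)))
E
```

```text
s [276 158  24  31 630] [[379.0, -424.0, 9.0], [413.0, -364.0, 59.0], [452.0, -346.0, 86.0]]
s [ 230  165   44   71 1380] [[416.0, -279.0, 7.0], [450.0, -139.0, 24.0], [490.0, -91.0, 139.0]]
s [199 235  25  27 555] [[457.0, -25.0, 7.0], [483.0, 15.0, 41.0], [518.0, 36.0, 45.0]]
s [ 177  252   36   59 1322] [[420.0, 105.0, 7.0], [452.0, 149.0, 18.0], [496.0, 181.0, 139.0]]
t [195 171  23  25 321] [[457.0, -28.0, 6.0], [487.0, 3.0, 42.0], [520.0, 35.0, 50.0]]
    5 24 [493.   7.] [85. 78.]
    15 4 [465. -13.] [18. 28.]
    35 215 [488.   3.] [63. 63.]
    45 75 [488.   3.] [63. 62.]
t [155 179  27  27 519] [[420.0, 98.0, 6.0], [452.0, 130.0, 18.0], [498.0, 173.0, 142.0]]
    5 177 [461. 140.] [89. 92.]
    15 147 [455. 138.] [84. 84.]
    25 24 [466. 134.] [52. 24.]
    115 8 [456. 126.] [37. 16.]
    125 53 [458. 137.] [43. 42.]
    135 99 [457. 138.] [42. 39.]
t [268 180  26  27 501] [[417.0, -297.0, 6.0], [451.0, -255.0, 16.0], [496.0, -219.0, 141.0]]
    5 227 [ 460. -256.] [93. 89.]
    15 125 [ 457. -256.] [81. 81.]
    25 6 [ 442. -252.] [17. 18.]
    95 22 [ 456. -259.] [40. 4
[... 174 characters left out ...]
 -173.0, 6.0], [447.0, -133.0, 16.0], [493.0, -93.0, 141.0]]
    5 211 [ 453. -131.] [89. 92.]
    15 138 [ 451. -133.] [85. 81.]
    95 16 [ 453. -128.] [43. 37.]
    105 85 [ 453. -132.] [44. 43.]
    115 8 [ 450. -128.] [26. 30.]
    125 8 [ 454. -132.] [23. 23.]
    135 33 [ 453. -130.] [22. 19.]
t [308 192  26  25 462] [[379.0, -424.0, 6.0], [418.0, -395.0, 18.0], [451.0, -351.0, 90.0]]
    5 200 [ 425. -398.] [78. 88.]
    15 61 [ 414. -385.] [64. 67.]
    25 34 [ 415. -386.] [66. 70.]
    35 18 [ 414. -391.] [66. 61.]
    45 26 [ 413. -388.] [72. 71.]
    55 24 [ 416. -386.] [72. 73.]
    65 29 [ 417. -388.] [68. 71.]
    75 29 [ 414. -386.] [77. 77.]
    85 41 [ 414. -386.] [77. 78.]
```

View pics/sc.png

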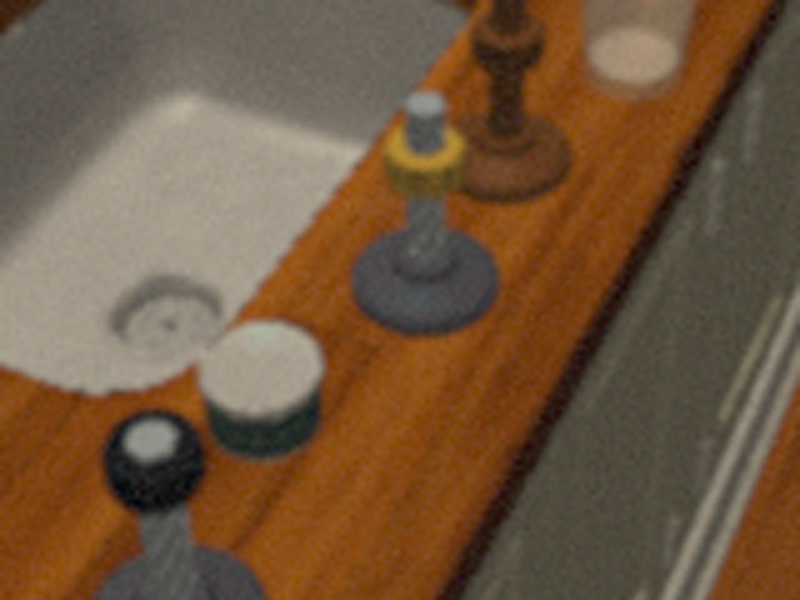

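View pics/tc.png

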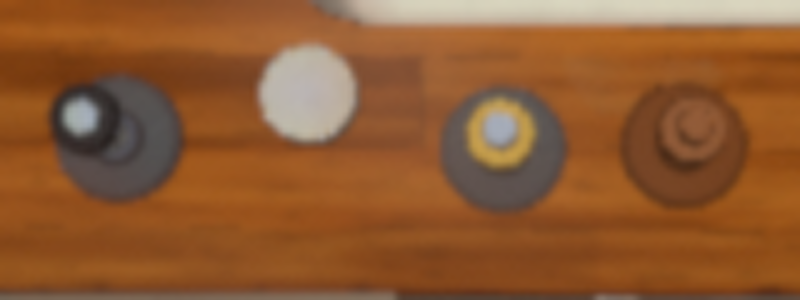

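```bash
cat >> h.py <<'E'
def ring(w,c,lo=90):
    r=np.hypot(w[...,0]-c[0],w[...,1]-c[1]); z=w[...,2]
    a=z[(r>13.5)&(r<20.5)&(z>lo)]; b=z[(r<7.5)&(z>lo)]
    return len(a),np.round(np.nanpercentile(a,[5,25,50,75,95]),1).tolist(),len(b),np.round(np.nanmedian(b),1)
E
python3 - <<'E'
from h import *
S=dict(np.load('pics/side0.npz'));T=dict(np.load('pics/top0.npz'))
for n,D in(('s',S),('t',T)):
    w=pts(D)
    for nm,c in(('black',(457.5,138)),('brass',(453,-131))):
        # rod top centre
        m=(w[...,2]>134)&(np.hypot(w[...,0]-c[0],w[...,1]-c[1])<25)
        print(n,nm,ring(w,c),'high pts',m.sum(),np.round(np.nanmean(w[m],0),1))
        m=(w[...,2]>85)&(np.hypot(w[...,0]-c[0],w[...,1]-c[1])<28)
        q=w[m];e=np.histogram(q[:,2],np.arange(86,150,3));print(e[0].tolist(), np.round((q.min(0)+q.max(0))/2,1))
E
```

```text
s black (152, [116.1, 130.1, 134.3, 135.2, 136.4], 26, np.float64(139.4)) high pts 200 [459.  141.7 136.4]
[12, 6, 9, 2, 2, 1, 0, 0, 5, 8, 22, 21, 15, 19, 23, 49, 138, 54, 8, 0, 0] [459.2 140.7 113. ]
s brass (60, [94.2, 105.4, 107.8, 109.3, 110.5], 17, np.float64(138.6)) high pts 36 [ 453.6 -128.4  138.2]
[8, 11, 12, 15, 11, 14, 21, 59, 15, 5, 8, 11, 5, 4, 7, 10, 7, 24, 5, 0, 0] [ 453.4 -127.2  113.3]
t black (73, [128.5, 132.6, 135.4, 137.2, 139.8], 16, np.float64(138.4)) high pts 114 [457.9 138.  138.1]
[0, 0, 0, 0, 0, 0, 0, 0, 0, 1, 2, 4, 2, 3, 11, 27, 50, 40, 17, 5, 2] [457.4 137.2 130.8]
t brass (68, [104.9, 107.3, 109.2, 111.8, 115.3], 17, np.float64(140.6)) high pts 36 [ 452.6 -131.7  139.6]
[0, 0, 0, 2, 2, 6, 23, 28, 32, 11, 3, 1, 1, 1, 2, 3, 8, 11, 14, 2, 1] [ 452.7 -131.4  121.1]
```

Call:
move_arm(
  moves=[
    {"dx": -0.5,"dy": 0.47},
    {"dx": -0.72,"dy": 0.68},
    {"dx": -0.72,"dy": 0.68},
    {"dx": -0.72,"dy": 0.68},
    {"dx": -0.72,"dy": 0.68},
    {"dx": -0.72,"dy": 0.68},
    {"dx": -0.72,"dy": 0.68},
    {"dx": -0.72,"dy": 0.68},
    {"dx": -0.72,"dy": 0.68},
    {"dx": -0.72,"dy": 0.68},
  ],
  fingers=1,
)

```text
validation failed for argument at $.mo...
```

Call:
move_arm(
  moves=[
    {"dx": -0.5,"dy": 0.47,"dz": 0,"wx": 0,"wy": 0,"wz": 0},
    {"dx": -0.72,"dy": 0.68,"dz": 0,"wx": 0,"wy": 0,"wz": 0},
    {"dx": -0.72,"dy": 0.68,"dz": 0,"wx": 0,"wy": 0,"wz": 0},
    {"dx": -0.72,"dy": 0.68,"dz": 0,"wx": 0,"wy": 0,"wz": 0},
    {"dx": -0.72,"dy": 0.68,"dz": 0,"wx": 0,"wy": 0,"wz": 0},
    {"dx": -0.72,"dy": 0.68,"dz": 0,"wx": 0,"wy": 0,"wz": 0},
    {"dx": -0.72,"dy": 0.68,"dz": 0,"wx": 0,"wy": 0,"wz": 0},
    {"dx": -0.72,"dy": 0.68,"dz": 0,"wx": 0,"wy": 0,"wz": 0},
    {"dx": -0.72,"dy": 0.68,"dz": 0,"wx": 0,"wy": 0,"wz": 0},
    {"dx": -0.72,"dy": 0.68,"dz": 0,"wx": 0,"wy": 0,"wz": 0},
  ],
  fingers=1,
)

```text
clock: 0.93
eef_pos: [361.6, -277.4, 222.4]
orientation: [0.399, -3.116, -0.0]
ft_force: [1.1, -0.1, 0.7]
width: 87.0
```

Call:
move_arm(
  moves=[
    {"dx": -0.7,"dy": 0.67,"dz": 0,"wx": 0,"wy": 0,"wz": 0},
    {"dx": -0.7,"dy": 0.67,"dz": 0,"wx": 0,"wy": 0,"wz": 0},
    {"dx": -0.7,"dy": 0.67,"dz": 0,"wx": 0,"wy": 0,"wz": 0},
    {"dx": -0.6,"dy": 0.58,"dz": 0,"wx": 0,"wy": 0,"wz": 0},
    {"dx": -0.45,"dy": 0.42,"dz": 0,"wx": 0,"wy": 0,"wz": 0},
    {"dx": 0,"dy": 0,"dz": 0.4,"wx": 0,"wy": 0,"wz": 0},
    {"dx": 0,"dy": 0,"dz": 0,"wx": 0,"wy": 0,"wz": 0},
    {"dx": 0,"dy": 0,"dz": 0,"wx": 0,"wy": 0,"wz": 0},
  ],
)

```text
clock: 1.6
eef_pos: [452.0, -130.9, 205.7]
orientation: [0.4, -3.113, -0.001]
ft_force: [0.6, 0.5, -0.4]
width: 87.0
```

```bash
python3 - <<'E'
from h import *
s=ctrl.state();print({k:np.round(s[k],3) for k in('joint_pos','eef_pos','orientation','ft_force')})
d=cap('side','s1');cv2.imwrite('pics/s1c.png',cv2.resize(d['frame'][120:320,150:350],(600,600)))
E
```

```text
{'joint_pos': array([ 0.065,  0.136, -0.38 , -0.   , -1.058, -1.38 ]), 'eef_pos': array([ 451.976, -130.895,  205.702]), 'orientation': array([ 4.000e-01, -3.113e+00, -1.000e-03]), 'ft_force': array([ 0.647,  0.466, -0.351])}
```

View pics/s1c.png

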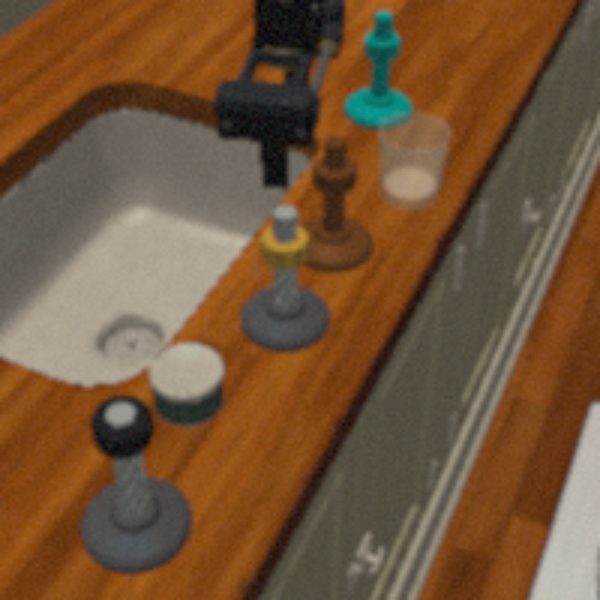

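The gripper hangs above the brass riser at crop (267,150), clear of the brown look-alike at (333,180). I'll go straight down now.

Call:
move_arm(
  moves=[
    {"dx": -0.02,"dy": 0,"dz": 0.6,"wx": 0,"wy": 0,"wz": 0},
    {"dx": 0,"dy": 0,"dz": 0.7,"wx": 0,"wy": 0,"wz": 0},
    {"dx": 0,"dy": 0,"dz": 0.7,"wx": 0,"wy": 0,"wz": 0},
    {"dx": 0,"dy": 0,"dz": 0.6,"wx": 0,"wy": 0,"wz": 0},
    {"dx": 0,"dy": 0,"dz": 0.5,"wx": 0,"wy": 0,"wz": 0},
    {"dx": 0,"dy": 0,"dz": 0,"wx": 0,"wy": 0,"wz": 0},
    {"dx": 0,"dy": 0,"dz": 0,"wx": 0,"wy": 0,"wz": 0},
  ],
)

```text
clock: 2.23
eef_pos: [453.4, -131.7, 82.7]
orientation: [0.398, -3.115, 0.001]
ft_force: [0.6, 0.3, 0.8]
width: 87.2
```

```bash
python3 - <<'E'
from h import *
d=cap('side','s2');cv2.imwrite('pics/s2c.png',cv2.resize(d['frame'][120:320,150:350],(600,600)))
E
```

```text
(no output)
```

View pics/s2c.png

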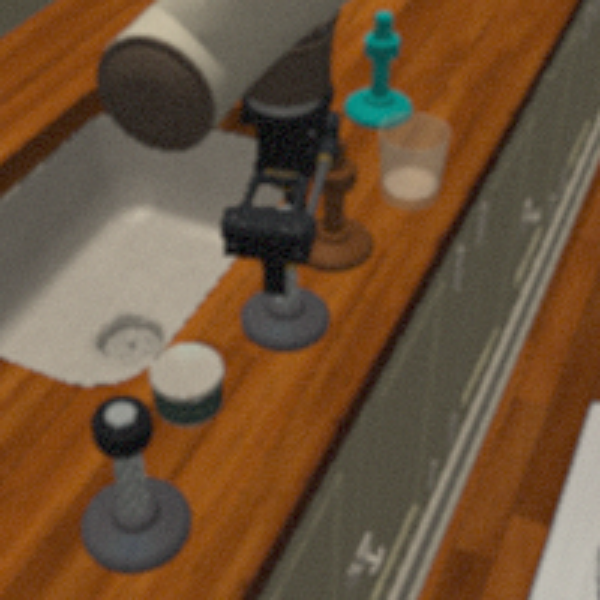

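The gripper is down around the collar with a finger on either side and the tin clear, so I'll close it.

Call:
move_arm(
  moves=[
    {"dx": 0,"dy": 0,"dz": 0,"wx": 0,"wy": 0,"wz": 0},
    {"dx": 0,"dy": 0,"dz": 0,"wx": 0,"wy": 0,"wz": 0},
    {"dx": 0,"dy": 0,"dz": 0,"wx": 0,"wy": 0,"wz": 0},
    {"dx": 0,"dy": 0,"dz": 0,"wx": 0,"wy": 0,"wz": 0},
    {"dx": 0,"dy": 0,"dz": 0,"wx": 0,"wy": 0,"wz": 0},
    {"dx": 0,"dy": 0,"dz": 0,"wx": 0,"wy": 0,"wz": 0},
    {"dx": 0,"dy": 0,"dz": 0,"wx": 0,"wy": 0,"wz": 0},
    {"dx": 0,"dy": 0,"dz": 0,"wx": 0,"wy": 0,"wz": 0},
  ],
  fingers=-1,
  newtons=25,
)

```text
clock: 2.95
eef_pos: [454.1, -132.0, 82.9]
orientation: [-0.401, 3.116, -0.004]
ft_force: [0.7, -6.5, -1.8]
width: 43.6
```

```bash
python3 - <<'E'
from h import *
s=ctrl.state();print({k:np.round(s[k],3) for k in('joint_pos','eef_pos','orientation','ft_force','moment','width')})
E
```

```text
{'joint_pos': array([ 0.063,  0.29 , -0.546,  0.004, -0.735, -1.381]), 'eef_pos': array([ 454.064, -132.013,   82.873]), 'orientation': array([-0.401,  3.116, -0.004]), 'ft_force': array([ 0.692, -6.488, -1.822]), 'moment': array([-1.739, -0.323, -0.099]), 'width': np.float64(43.575)}
```

Call:
move_arm(
  moves=[
    {"dx": 0,"dy": -0.03,"dz": 0,"wx": 0,"wy": 0,"wz": 0},
    {"dx": 0,"dy": 0,"dz": -0.03,"wx": 0,"wy": 0,"wz": -0.04},
    {"dx": 0,"dy": 0,"dz": -0.045,"wx": 0,"wy": 0,"wz": -0.06},
    {"dx": 0,"dy": 0,"dz": -0.045,"wx": 0,"wy": 0,"wz": -0.06},
    {"dx": 0,"dy": 0,"dz": -0.03,"wx": 0,"wy": 0,"wz": -0.04},
    {"dx": 0,"dy": 0,"dz": 0,"wx": 0,"wy": 0,"wz": 0},
    {"dx": 0,"dy": 0,"dz": 0,"wx": 0,"wy": 0,"wz": 0},
  ],
)

```text
clock: 3.53
eef_pos: [454.1, -132.1, 88.7]
orientation: [-0.88, 3.016, -0.0]
ft_force: [-1.5, -0.8, 2.1]
width: 43.5
```

```bash
python3 - <<'E'
from h import *
s=ctrl.state();print({k:np.round(s[k],3) for k in('joint_pos','eef_pos','orientation','ft_force','moment','width')})
E
```

```text
{'joint_pos': array([ 0.062,  0.281, -0.538,  0.   , -0.752, -1.065]), 'eef_pos': array([ 454.062, -132.144,   88.738]), 'orientation': array([-0.88 ,  3.016, -0.   ]), 'ft_force': array([-1.528, -0.847,  2.066]), 'moment': array([-0.229,  0.171,  0.078]), 'width': np.float64(43.527)}
```

Call:
move_arm(
  moves=[
    {"dx": 0,"dy": 0,"dz": -0.03,"wx": 0,"wy": 0,"wz": -0.04},
    {"dx": 0,"dy": 0,"dz": -0.0525,"wx": 0,"wy": 0,"wz": -0.07},
    {"dx": 0,"dy": 0,"dz": -0.0525,"wx": 0,"wy": 0,"wz": -0.07},
    {"dx": 0,"dy": 0,"dz": -0.0525,"wx": 0,"wy": 0,"wz": -0.07},
    {"dx": 0,"dy": 0,"dz": -0.0525,"wx": 0,"wy": 0,"wz": -0.07},
    {"dx": 0,"dy": 0,"dz": -0.0525,"wx": 0,"wy": 0,"wz": -0.07},
    {"dx": 0,"dy": 0,"dz": -0.0525,"wx": 0,"wy": 0,"wz": -0.07},
    {"dx": 0,"dy": 0,"dz": -0.03,"wx": 0,"wy": 0,"wz": -0.04},
    {"dx": 0,"dy": 0,"dz": 0,"wx": 0,"wy": 0,"wz": 0},
    {"dx": 0,"dy": 0,"dz": 0,"wx": 0,"wy": 0,"wz": 0},
  ],
)

```text
clock: 4.37
eef_pos: [454.1, -132.2, 103.7]
orientation: [1.966, -2.45, 0.001]
ft_force: [0.2, -1.6, 2.8]
width: 43.6
```

```bash
python3 - <<'E'
from h import *
s=ctrl.state();print({k:np.round(s[k],3) for k in('joint_pos','eef_pos','orientation','ft_force','moment','width')})
d=cap('side','s3');cv2.imwrite('pics/s3c.png',cv2.resize(d['frame'][140:290,170:320],(600,600)))
w=pts(d);print(ring(w,(457.5,138)),ring(w,(453,-131)))
E
```

```text
{'joint_pos': array([ 0.062,  0.259, -0.52 ,  0.001, -0.791, -0.281]), 'eef_pos': array([ 454.063, -132.204,  103.71 ]), 'orientation': array([ 1.966e+00, -2.450e+00,  1.000e-03]), 'ft_force': array([ 0.206, -1.574,  2.84 ]), 'moment': array([-0.547,  0.234,  0.006]), 'width': np.float64(43.581)}
(152, [116.9, 129.8, 134.1, 135.2, 136.4], 30, np.float64(138.8)) (137, [118.5, 130.4, 223.0, 250.4, 471.3], 13, np.float64(139.9))
```

View pics/s3c.png

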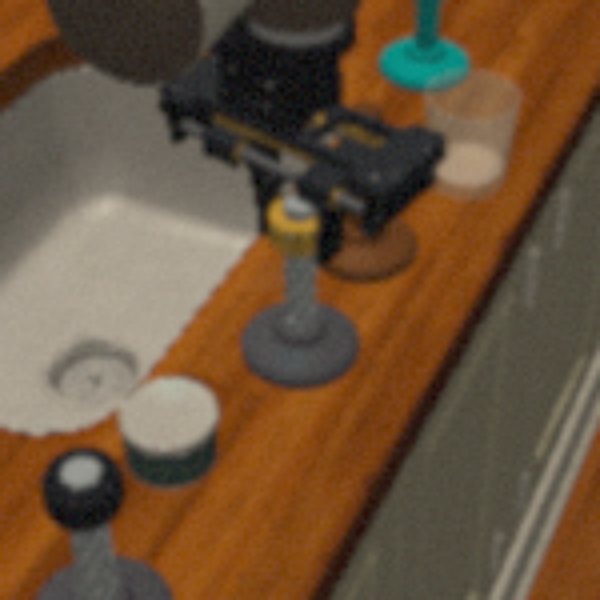

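The brass collar at crop (296,220) has visibly climbed with the grip, and the tin and black collar haven't moved. I'll turn it about 5 mm further, then release, back off and measure.

Call:
move_arm(
  moves=[
    {"dx": 0,"dy": 0,"dz": -0.03,"wx": 0,"wy": 0,"wz": -0.04},
    {"dx": 0,"dy": 0,"dz": -0.0375,"wx": 0,"wy": 0,"wz": -0.05},
    {"dx": 0,"dy": 0,"dz": -0.03,"wx": 0,"wy": 0,"wz": -0.04},
    {"dx": 0,"dy": 0,"dz": -0.03,"wx": 0,"wy": 0,"wz": -0.04},
    {"dx": 0,"dy": 0,"dz": 0,"wx": 0,"wy": 0,"wz": 0},
    {"dx": 0,"dy": 0,"dz": 0,"wx": 0,"wy": 0,"wz": 0},
  ],
)

```text
clock: 4.92
eef_pos: [454.1, -132.2, 108.8]
orientation: [2.274, -2.167, 0.001]
ft_force: [0.5, -1.8, 2.8]
width: 43.5
```

```bash
python3 - <<'E'
from h import *
s=ctrl.state();print({k:np.round(s[k],3) for k in('joint_pos','eef_pos','orientation','ft_force','moment','width')})
E
```

```text
{'joint_pos': array([ 0.062,  0.252, -0.514,  0.001, -0.805, -0.014]), 'eef_pos': array([ 454.075, -132.183,  108.796]), 'orientation': array([ 2.274e+00, -2.167e+00,  1.000e-03]), 'ft_force': array([ 0.52 , -1.77 ,  2.794]), 'moment': array([-0.769,  0.305,  0.035]), 'width': np.float64(43.458)}
```

Call:
move_arm(
  moves=[
    {"dx": 0,"dy": 0,"dz": 0,"wx": 0,"wy": 0,"wz": 0},
    {"dx": 0,"dy": 0,"dz": 0,"wx": 0,"wy": 0,"wz": 0},
    {"dx": 0,"dy": 0,"dz": 0,"wx": 0,"wy": 0,"wz": 0},
    {"dx": 0,"dy": 0,"dz": 0,"wx": 0,"wy": 0,"wz": 0},
    {"dx": 0,"dy": 0,"dz": 0,"wx": 0,"wy": 0,"wz": 0},
    {"dx": 0,"dy": 0,"dz": 0,"wx": 0,"wy": 0,"wz": 0},
    {"dx": 0,"dy": 0,"dz": -0.5,"wx": 0,"wy": 0,"wz": 0},
    {"dx": 0,"dy": 0,"dz": -0.9,"wx": 0,"wy": 0,"wz": 0},
    {"dx": 0,"dy": 0,"dz": -0.9,"wx": 0,"wy": 0,"wz": 0},
    {"dx": 0,"dy": 0,"dz": -0.5,"wx": 0,"wy": 0,"wz": 0},
  ],
  fingers=1,
)

```text
clock: 5.75
eef_pos: [455.5, -132.3, 224.6]
orientation: [-2.275, 2.162, -0.007]
ft_force: [1.8, 0.5, 0.7]
width: 86.5
```

```bash
python3 - <<'E'
from h import *
d=cap('side','s4');cv2.imwrite('pics/s4c.png',cv2.resize(d['frame'][140:290,170:320],(600,600)))
w=pts(d);print(ring(w,(457.5,138)),ring(w,(453,-131)))
d=cap('top','t4');cv2.imwrite('pics/t4c.png',cv2.resize(d['frame'][100:250,130:330],(800,600)))
E
```

```text
(157, [116.5, 130.1, 134.3, 135.1, 136.3], 26, np.float64(139.1)) (189, [121.4, 134.5, 330.8, 373.3, 592.1], 22, np.float64(139.5))
```

View pics/s4c.png

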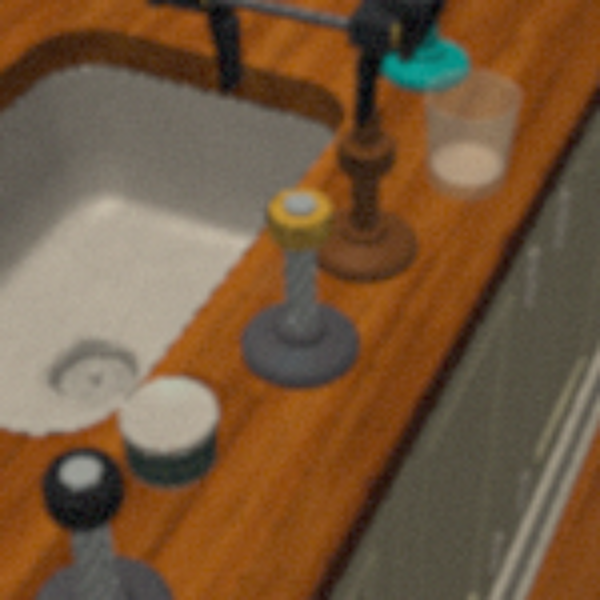

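View pics/t4c.png

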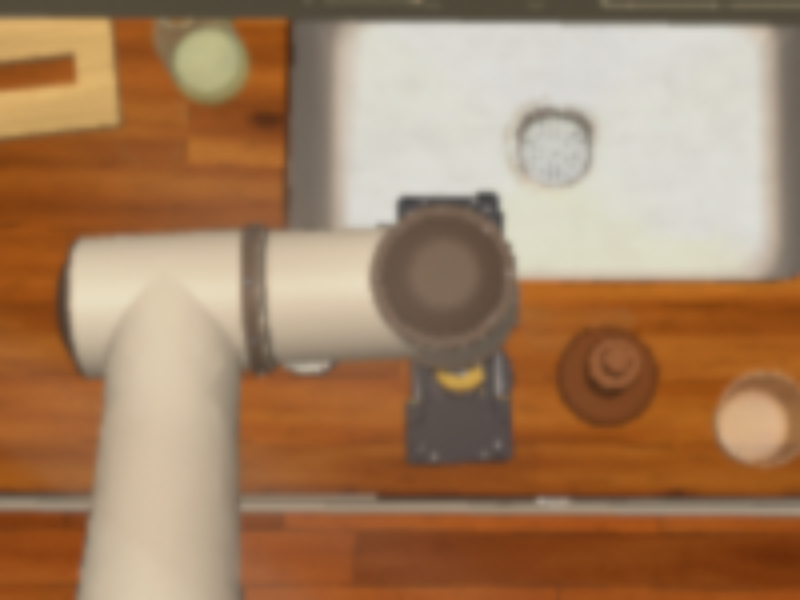

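```bash
python3 - <<'E'
from h import *
D=[dict(np.load('pics/s4.npz'))]+[imaging.capture('side') for _ in range(8)]
W=[pts(d) for d in D]
for nm,c in(('black',(457.5,138)),('brass',(453,-131))):
    q=np.concatenate([w[(np.hypot(w[...,0]-c[0],w[...,1]-c[1])<30)&(w[...,2]>90)&(w[...,2]<150)] for w in W])
    print(nm,len(q)/9,np.histogram(q[:,2],np.arange(110,148,1))[0].tolist())
    r=np.hypot(q[:,0]-c[0],q[:,1]-c[1])
    t=q[(r<20)&(q[:,2]>128)]; print(np.round(np.median(t,0),1))
    # dependence by y bin
    for y in range(-24,25,6):
        s=q[(abs(q[:,0]-c[0])<12)&(q[:,1]-c[1]>=y)&(q[:,1]-c[1]<y+6)]
        print(y,len(s),np.round(np.median(s[:,2]),1) if len(s) else '')
E
```

```text
black 381.8888888888889 [7, 12, 21, 26, 41, 48, 47, 48, 62, 62, 50, 54, 56, 52, 54, 55, 66, 53, 59, 62, 60, 81, 130, 301, 542, 475, 195, 124, 185, 152, 66, 13, 1, 0, 0, 0, 0]
[455.8 140.5 135.3]
-24 23 134.2
-18 185 134.9
-12 129 135.3
-6 210 138.5
0 251 138.3
6 381 135.7
12 275 134.6
18 627 127.4
24 63 125.8
brass 244.55555555555554 [3, 11, 8, 24, 29, 31, 43, 44, 39, 32, 43, 55, 38, 42, 50, 37, 47, 44, 32, 53, 62, 57, 80, 163, 254, 250, 122, 84, 103, 56, 28, 6, 1, 0, 0, 0, 0]
[ 451.2 -127.3  135.5]
-24 30 134.5
-18 87 135.2
-12 53 136.2
-6 121 138.1
0 164 137.7
6 313 103.6
12 182 133.7
18 447 125.6
24 12 123.4
```

```bash
python3 - <<'E'
from h import *
a=dict(np.load('pics/side0.npz'));b=dict(np.load('pics/s4.npz'))
for nm,c,lo,hi in(('tin',(488,3),35,52),('black',(457.5,138),128,150)):
    for d in(a,b):
        w=pts(d);m=(np.hypot(w[...,0]-c[0],w[...,1]-c[1])<42)&(w[...,2]>lo)&(w[...,2]<hi);print(nm,m.sum(),np.round(np.nanmedian(w[m],0),1))
s=ctrl.state();print(s['clock'],s['eef_pos'],s['ft_force'],s['width'])
workorder.finish_job()
E
```

```text
tin 386 [487.4   6.9  42. ]
tin 386 [487.4   7.5  41.9]
black 272 [456.8 143.9 135.1]
black 269 [457.5 143.8 135. ]
6.25 [ 453.48421852 -132.01122076  219.61456977] [0.10342332 0.83767048 1.14647761] 87.0740512438058
the job is handed in; nothing more can be done
```

I raised the brass collar level with the black one and handed the job in at about 6.3 s. I gripped it at 25 N and turned it about 1.37 rad anticlockwise, rising about 26 mm with it. Then I opened the gripper and lifted clear.

- **Height:** over nine side-camera captures, the median top-face heights were 135.5 mm (brass) and 135.3 mm (black). The limit is 5 mm.
- **Black collar and tin:** each had shifted by less than 1 mm compared with the start, which is within the measurement noise. In the picture the tin is standing upright.
- **Gripper:** at hand-in it was fully open at z = 220 mm, with the wrist force near zero.

**Checks that failed or disagreed:**
- The first move call was refused for leaving out zero fields; nothing moved.
- I couldn't check the final height from the top camera because the arm was in the way. The height match rests on the side camera alone.
- The starting height gap was between 26 and 28 mm depending on the camera. I turned about 26 mm and settled it with the measurement after release.

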